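Load a manifold block into the slide gauge and hold it on its datums

ROBOT

A 7-joint arm with a two-finger parallel gripper is mounted at the origin on a cart in front of the work surface, level with it; the furniture and walls round the work are solid. World frame = base frame: x ahead of the robot, y to its left, z up, the work surface at z = 0. Lengths are in m, angles in rad, forces in N, time in s.
With the tool pointing down it reaches from about 0.4 to 0.875 m from the base axis. Payload 6.5 kg.
Tool frame: the origin (TCP) lies between the finger pads; the fingertips stand 19 mm ahead of it and the grasp point (between the pads) is the TCP (robot.finger_overhang is the distance from the TCP to the fingertips, in m); z points along the fingers, y is the line along which they close (so a half turn about z gives the same grasp; the last joint's range is limited). The gripper opens to 88 mm and grips with 3 to 60 N. Pads are 18 mm wide; open, the fingers measure 123 mm over their backs; the gripper's body (75 mm by 187 mm) begins 45 mm behind the grasp point.
Start: joints at [-1.278, 0.536, -0.004, 1.538, 0.003, 1.067, -0.071], TCP at [0.228, 0.609, 0.258] pointing down, gripper open.
Joint ranges: [-2.7, 2.7], [-0.37, 2.16], [-1.27, 1.26], [0.24, 2.4], [-1.31, 4.45], [0.19, 1.91], [-2.76, 2.76]. Speed limits (rad/s): [2.39, 2.39, 3.14, 3.14, 3.14, 3.14, 3.14].

INTERFACE

Orientations are given as a unit quaternion [w, x, y, z].
In Python, from workcell import robot gives the robot as it stands.
- The arm moves only by the tool servo_tool, never from a script. Its argument "targets" is a list of rows, each an object of numbers: "dx", "dy", "dz": the shift along the tool's x, y, z in m; "rx", "ry", "rz": the turn, a rotation vector about the tool's x, y, z in rad; "fingers": the finger opening in m, from 0 to 0.0881. A call has 1 to 10 rows; each row is the pose to reach, as a shift and turn from the pose commanded when the call began, along the tool's axes at that moment; what a row does not reach only later rows make up. A row lasts 1/12 s, in which the tool goes at most 41.7 mm and 7.16 degrees, less where a joint would pass 70% of its speed; a pose out of reach is approached as far as the arm can. A call with a gripper value outside its range is refused whole. The fingers move at their own pace and stop on an object; the grip force is fixed at half the most. Time passes only in rows, so rows that repeat a pose let the fingers close. It gives the time, the measured TCP pose, the force, the opening and the grip force at its end, in the units of the state.
- robot.get_obs(): the state, without advancing time (a new reading comes with each control period).
- robot.snapshot(name): name is "scene" or "top"; returns a dict with "image" (384x512x3 uint8, red, green, blue), "K" (3x3 intrinsics, pixels), "R" (3x3) and "t" (3): a world point X has camera coordinates R X + t. Camera axes: x right, y down, z forward; pixel columns grow to the right and rows downward; lengths in m; the calibration is good to about 2 mm. A picture is of the moment at which its call begins. There is no depth.
- robot.close_job(): hands the job in; it is judged then, once.
Trained networks look in the newest picture that a camera, given by its name, has taken for a name from the list of things; names that differ only in an ending like _2 or _b are one class to them, and where a whole thing is asked for, a point or a joint stands for the part that bears it (a point fixed in the world has none). Each returns a list of dicts, best first, with "score" (0 to 1); they miss things now and then, are a little off and sometimes report something else, mostly with a low value. They report only what shows in the picture. A call takes as long as a camera call. They do not tell look-alikes from the thing itself.
- robot.silhouettes(camera, thing): "mask" (384x512 bool, what is visible of it) and "position" ([column, row] in pixels, amid what is visible of it).
- robot.spot_point(camera, thing): "position" ([column, row] in pixels: a listed point, or the origin of a listed thing).
The state is a dict: "t": time; "joint_pos": joint angles; "qvel": joint speeds; "effort": joint torques, N m; "ee_pos": TCP position; "ee_rot": TCP orientation; "wrist_force": force on the tool from outside, world axes, zero at the start; "ft_torque": the same for the moment, N m; "gripper_width": finger opening in m; "finger_force": force on a finger pad.
Only numpy, scipy, OpenCV 4.12 (cv2) and the standard library are available. Lean on these libraries where they do the work, as an engineer would, in place of code of your own. Each camera call takes 0.05 s, during which the arm holds its last target. There are 200 camera calls.

TASK

The loading drawer of the gauging fixture stands open with a manifold block lying on it. Push the drawer fully home until it clicks into its detent, then slide or carry the block into the datum corner, flat on the drawer, and press it squarely against the two pads of the back stop and the pad of the side stop so that the dial gauge can be read. Finish while still holding the block there, pushing it firmly against both stops at once; keep the robot off the dial gauge and do not shift the caliper, the pliers or the pump cover.

Things in the scene. Friction and masses are not known exactly. Their poses are not given: they have to be found in the camera images.
- fixture: bench gauging fixture, fixed to the bench, green base 275 x 180 mm with aluminium cheeks at left and right (tops 28 mm above the bench). Origin on the bench top; its x axis is the way the drawer goes home (away from the robot), y to the left, z up. All fixture measures below are in this frame, mm. A brass spring plunger sticks out to the left at x -60, to y 108
- drawer (a joint): opening of the loading drawer in m: 0 = fully home, up to 0.09 pulled out towards -x of the fixture. It slides with under 1 N; from 0.010 to 0.004 a sprung ball resists with up to about 10 N, below that it draws the drawer home and keeps it there. A flat aluminium tray, 180 x 136 mm, top face 28 above the bench; fixture x -105 to 75 when home
- drawer_front (a point): centre of the outer (robot side) face of the drawer's grey front plate, 30 mm above the bench; moves with the drawer, at fixture x -113 when home. The plate is 150 wide (y), reaches 10 to 50 above the bench, and is 8 thick; a small lip folded over its top ends 2 mm outside this face, 52 above the bench
- block: aluminium manifold block, 90 (its x) x 56 (its y) x 50 mm high, 0.46 to 0.86 kg, two yellow caps 3 mm proud on top; origin at the centre of its underside. Lies loose on the tray, its x roughly along the fixture's x, and rides with the drawer. Friction (0.5 to 0.7) on tray and stops eats several N of a push, more if pressed down: push 10 to 20 N each way to load both stops
- corner (a point): the fixed datum corner: the point on tray height where the plane of the back stop's pad faces (normal to fixture x, at x 52) meets the plane of the side stop's pad face (normal to fixture y, at y -45). Axes as the fixture. A seated block has its origin at x -45, y +28 mm, z 0 from here, its x axis along the fixture's x
- back_stop: fixed steel bar bridging the drawer at the far end, x 55 to 69, over the whole width, top 52 above the bench, with two round pads 14 mm across (centres y -34 and 0, 42 above the bench) 3 mm proud towards the robot. The far short end of the block goes against them. Origin is the fixture's origin
- side_stop: fixed steel block on the right cheek, x -10 to 30, top 46 above the bench, reaching in to y -48, with one round pad 14 mm across (centre x 10, 38 above the bench) that ends at y -45. The right long side of the block goes against it. Fingers can grip the block above it. Origin is the fixture's origin
- gauge: dial gauge lying face up behind the back stop, x 64 to 160, 59 mm across, top about 56 above the bench; must not be touched by the robot. Origin is the fixture's origin
- plunger (a joint): travel of the gauge's spring plunger in m: 0 = free, standing 3 mm out in front of the back pads (at y -17, 42 above the bench); about 0.003 when the block is against the back pads; pushes with 1 to 1.5 N
- caliper: steel caliper, 80 x 229 x 14 mm, lying loose left of the fixture; origin at the centre of its underside
- red_pliers: red handled pliers, 54 x 180 x 13 mm, lying loose at the near right of the fixture; origin at the centre of its underside
- pump_cover: grey cast pump cover, 123 x 144 x 38 mm, loose at the far right of the fixture; origin at the centre of its underside
There are look-alikes about, which are no part of the job. Leave any blue or red look-alike of the block alone.

How it is judged:
By the outcome, as a careful person would: the job done as asked, in the order asked, and still so for the second after the job is handed in, while the arm keeps its last pose, push and grip.
It also fails if it takes over 54 s, if anything falls off the work surface, if the arm or the gripper's body presses on something with over 40 N, if the wrist force passes 120 N, or if a joint passes its speed limit or range.

## Working session

There is one attempt and no reset: what is moved stays moved. The work goes in short steps, Python scripts to look and compute and a tool call to move; the robot and the scene stay as the last step left them, time stands still between calls to the robot, and variables do not carry over. Pictures are saved under pics/ and viewed, at most 10 in all, crops included, and the job is handed in when it is done.

Besides the shell and the picture viewer there is one more tool, called after ">>>" as a command line: name --argument value ..., lists and objects as JSON in quotes. servo_tool: Moves the arm, as the interface text tells. Its arguments: {"type":"object","properties":{"targets":{"type":"array","items":{"type":"object","properties":{"dx":{"type":"number"},"dy":{"type":"number"},"dz":{"type":"number"},"rx":{"type":"number"},"ry":{"type":"number"},"rz":{"type":"number"},"fingers":{"type":"number"}}}}},"required":["targets"]}

```bash
mkdir -p pics; ls; cat > h.py <<'E'
import numpy as np, cv2
from workcell import robot
def ray(s,uv,z):
    K,R,t=map(np.array,(s["K"],s["R"],s["t"]))
    d=R.T@np.linalg.solve(K,[uv[0],uv[1],1.]); c=-R.T@t
    return c+d*(z-c[2])/d[2]
def proj(s,X):
    p=np.array(s["K"])@(np.array(s["R"])@np.array(X)+np.array(s["t"])); return p[:2]/p[2]
def save(s,n,box=None,k=1):
    im=np.array(s["image"])[...,::-1]
    if box: im=im[box[1]:box[3],box[0]:box[2]]
    cv2.imwrite("pics/"+n,cv2.resize(im,None,fx=k,fy=k,interpolation=cv2.INTER_CUBIC))
E
python3 - <<'E'
from h import *
o=robot.get_obs(); print({k:np.round(v,3) for k,v in o.items()})
for c in("top","scene"):
    s=robot.snapshot(c); save(s,c+"0.png",k=1.5)
    print(c,"cam",-np.array(s["R"]).T@s["t"])
    for n,z in [("drawer_front",.03),("corner",.028),("block",.028),("fixture",0),("caliper",0),("red_pliers",0),("pump_cover",0),("side_stop",0),("gauge",0)]:
        for d in robot.spot_point(c,n)[:3]:
            print(n,round(d["score"],2),np.round(d["position"],1),np.round(ray(s,d["position"],z),4))
E
```

```text
pics
{'t': np.float64(0.0), 'joint_pos': array([-1.278,  0.537, -0.004,  1.539,  0.003,  1.067, -0.071]), 'qvel': array([ 0.001,  0.   ,  0.002, -0.001,  0.   , -0.001, -0.   ]), 'effort': array([ 0.0000e+00, -5.7099e+01,  9.9100e-01, -2.5160e+01, -5.6000e-02,
        1.8000e-02,  0.0000e+00]), 'ee_pos': array([0.228, 0.608, 0.257]), 'ee_rot': array([-0.   ,  0.178,  0.984, -0.001]), 'wrist_force': array([0.582, 0.84 , 0.595]), 'ft_torque': array([ 0.016,  0.016, -0.065]), 'finger_force': np.float64(0.0), 'gripper_width': np.float64(0.088)}
top cam [ 0.47773862 -0.00492516  1.04193544]
drawer_front 0.84 [275.6 243.9] [ 0.4702 -0.0401  0.03  ]
corner 0.79 [274.1 155.9] [ 0.7046 -0.032   0.028 ]
block 0.91 [255.6 210.1] [0.5575 0.0142 0.028 ]
block 0.91 [144.4 264.9] [0.4082 0.2999 0.028 ]
block 0.88 [373.9 229. ] [ 0.5149 -0.2968  0.028 ]
fixture 0.83 [262.8 180.7] [ 0.6409 -0.003   0.    ]
fixture 0.68 [272.7 156.9] [ 0.708  -0.0289  0.    ]
caliper 0.72 [196.9 214.3] [0.5446 0.1738 0.    ]
red_pliers 0.72 [325.9 208. ] [ 0.5697 -0.1758  0.    ]
pump_cover 0.64 [329.7 137.8] [ 0.7655 -0.1862 -0.    ]
scene cam [ 0.0115298  -0.80745567  0.61711033]
drawer_front 0.9 [225.8 222.7] [ 0.47   -0.0303  0.03  ]
corner 0.71 [301.4 194.3] [ 0.7118 -0.0243  0.028 ]
block 0.79 [247.1 208.2] [ 0.5515 -0.001   0.028 ]
block 0.78 [144.3 187.7] [0.3797 0.2494 0.028 ]
block 0.67 [197.  174.6] [0.5369 0.2376 0.028 ]
fixture 0.56 [277.1 206. ] [0.6499 0.0009 0.    ]
caliper 0.96 [211.8 191.9] [0.5446 0.1679 0.    ]
caliper 0.7 [229.1 222.3] [0.5013 0.0062 0.    ]
red_pliers 0.62 [300.  254.1] [ 0.5637 -0.1977  0.    ]
pump_cover 0.68 [359.5 223.2] [ 0.7701 -0.1846  0.    ]
pump_cover 0.3 [277.5 208. ] [ 0.6445 -0.0079  0.    ]
side_stop 0.54 [278.  208.2] [ 0.6449 -0.0095  0.    ]
```

View pics/top0.png

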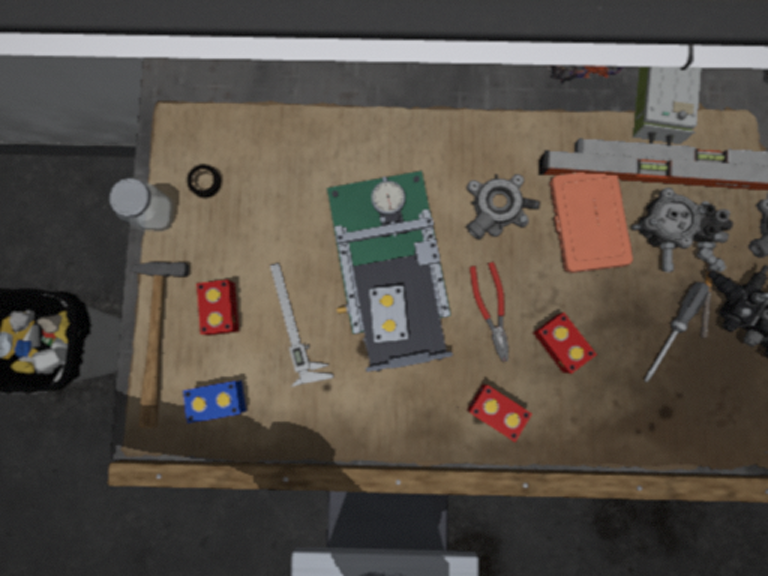

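View pics/scene0.png

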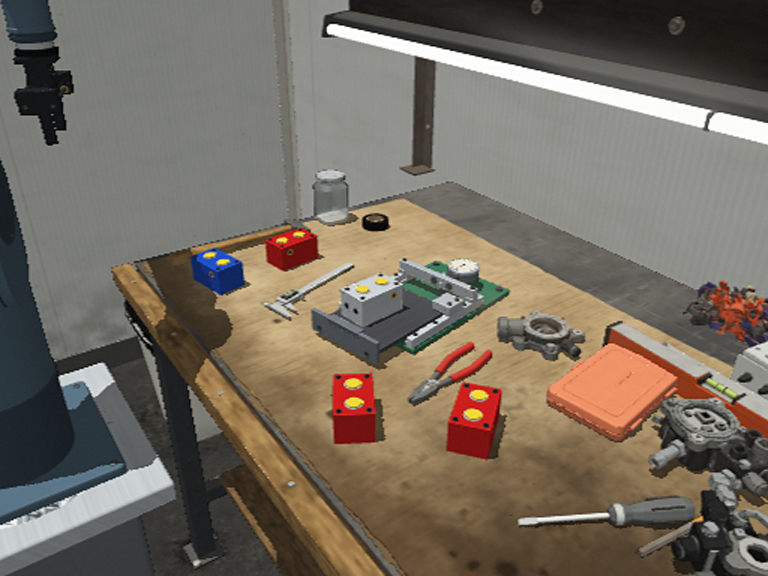

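The top view shows the fixture turned about 9° to the left. The grey block, at about (390,313) in the 1.5x picture, is on the open drawer, and the front plate runs from (368,367) to (452,352). I'll enlarge that area to fit the pose.

```bash
python3 - <<'E'
from h import *
s=robot.snapshot("top"); save(s,"crop1.png",(210,105,310,255),4)
m=robot.silhouettes("top","block")
for d in m[:3]:
    c=max(cv2.findContours(d["mask"].astype(np.uint8),0,1)[0],key=cv2.contourArea)
    print(d["score"],d["position"],cv2.minAreaRect(c))
for n in("fixture","drawer_front","back_stop","side_stop"):
  for d in robot.silhouettes("top",n)[:1]:
    c=max(cv2.findContours(d["mask"].astype(np.uint8),0,1)[0],key=cv2.contourArea)
    print(n,d["score"],d["position"],cv2.minAreaRect(c))
E
```

```text
0.92 [143.9, 267.4] ((142.94033813476562, 266.677734375), (23.088918685913086, 41.37067794799805), 79.50852966308594)
0.86 [374.6, 226.8] ((376.10003662109375, 228.80003356933594), (37.79999923706055, 26.000001907348633), 53.13010025024414)
0.7 [259.9, 208.4] ((258.9268493652344, 209.15853881835938), (36.34111785888672, 22.177181243896484), 85.03025817871094)
fixture 0.59 [258.3, 208.5] ((258.9559326171875, 209.2429656982422), (36.16786575317383, 22.393753051757812), 85.03025817871094)
drawer_front 0.94 [271.7, 211.1] ((266.8800048828125, 207.33999633789062), (72.71693420410156, 57.24334716796875), 79.69515228271484)
back_stop 0.72 [257.9, 153.7] ((256.4607849121094, 153.79598999023438), (6.874044895172119, 62.54625701904297), 79.11447143554688)
side_stop 0.56 [284.4, 166.3] ((284.558837890625, 168.73529052734375), (15.764815330505371, 15.764815330505371), 75.96376037597656)
```

View pics/crop1.png

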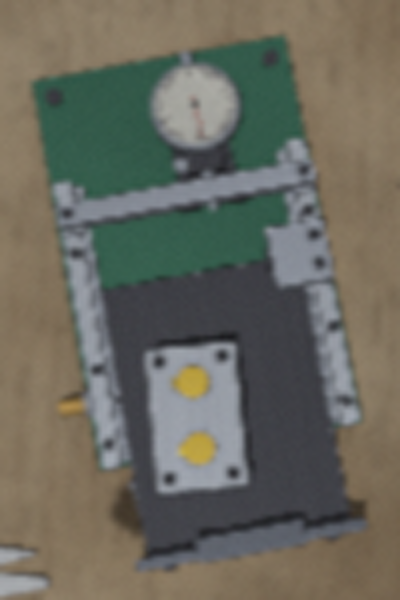

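```bash
cat >> h.py <<'E'
def F(p,x,y,z):  # fixture mm -> world m
    c,s_=np.cos(p[2]),np.sin(p[2]); return np.array([p[0]+(c*x-s_*y)/1e3,p[1]+(s_*x+c*y)/1e3,z/1e3])
def Finv(p,w):
    c,s_=np.cos(p[2]),np.sin(p[2]); d=(np.array(w[:2])-p[:2])*1e3; return np.array([c*d[0]+s_*d[1],-s_*d[0]+c*d[1]])
E
python3 - <<'E'
from h import *
from scipy.optimize import least_squares
s=robot.snapshot("top")
P=lambda u,v:np.array([210+u/4,105+v/4])-.5+.125
# (pixel, x,y,z, moves with drawer)
L=[((282,288),-10,-48,46,0),((267,230),30,-48,46,0),((138,570),-115,75,52,1),((365,527),-115,-75,52,1),((60,409),-60,108,18,0)]
def res(p):
    r=[proj(s,F(p,x-p[3]*m,y,z))-P(*uv) for uv,x,y,z,m in L]
    r=[q for a in r for q in a]
    # far base side edges y=+-90 , stop bar front edge x=55 z=52: y residual
    for uv,y in(((37,80),90),((285,37),-90)): r.append((Finv(p,ray(s,P(*uv),.010))[1]-y)/1.9)
    for uv in((80,226),(290,190)): r.append((Finv(p,ray(s,P(*uv),.052))[0]-55)/1.9)
    return np.array(r)
f=least_squares(res,[.64,0,.15,80],x_scale=[.01,.01,.01,1]); p=f.x
print(p,np.round(f.fun,2)); np.save("p.npy",p)
# block top corners z=.078
for uv in((145,352),(238,340),(248,484),(158,492)):
    w=ray(s,P(*uv),.078); print(np.round(w,4),np.round(Finv(p,w),1))
print("corner",F(p,52,-45,28),"front",F(p,-113-p[3],0,30),"home",F(p,-113,0,30), "seated",F(p,7,-17,28))
c=robot.snapshot("scene")
for n,a in(("corner",(52,-45,28)),("drawer_front",(-113-p[3],0,30)),):
    print(n,proj(s,F(p,*a)),proj(c,F(p,*a)))
E
```

```text
[6.44013954e-01 2.53031396e-03 2.00013780e-01 5.67153034e+01] [-0.7   0.63  0.28  0.39 -0.47 -0.18  0.61  0.14  0.34  0.48 -1.34  1.48
 -0.32 -0.71]
[0.5972 0.0389 0.078 ] [-38.6  45. ]
[ 0.6062 -0.0196  0.078 ] [-41.5 -14.2]
[ 0.5156 -0.0277  0.078 ] [-131.9   -4.1]
[0.5093 0.0284 0.078 ] [-126.9   52.1]
corner [ 0.703918   -0.03124105  0.028     ] front [ 0.47768212 -0.0311892   0.03      ] home [ 0.53326674 -0.01992085  0.03      ] seated [ 0.65425201 -0.01273999  0.028     ]
corner [273.82320417 156.15804991] [300.83018307 196.1812015 ]
drawer_front [272.24053743 240.94232421] [228.68860785 221.87274888]
```

```bash
python3 - <<'E'
from h import *
s=robot.snapshot("top"); print(np.round(s["R"],3))
P=lambda u,v:np.array([210+u/4,105+v/4])-.375
for n,a,b,z,ax in(("cheekL",(55,185),(100,468),.028,0),("cheekR",(312,180),(360,420),.028,0),("base far",(37,80),(285,37),.01,1),("plate",(138,570),(365,527),.052,1),("bar",(80,226),(290,190),.052,1),("traytop",(108,288),(268,262),.028,1),("blkL",(145,352),(158,492),.078,0),("blkR",(238,340),(248,484),.078,0)):
    A,B=ray(s,P(*a),z),ray(s,P(*b),z); d=(A-B) 
    print(n,np.round(np.arctan2(d[1],d[0]) if ax==0 else np.arctan2(-d[0],d[1]),3), np.round(np.linalg.norm(d),4))
p=np.load("p.npy")
im=np.array(s["image"])[105:255,210:310,::-1]; im=cv2.resize(im,None,fx=4,fy=4,interpolation=cv2.INTER_CUBIC)
q=lambda *a:tuple(int(v) for v in (proj(s,F(p,*a))-[210,105]+.375)*4)
for pts in([(55,-80,52),(55,80,52),(69,80,52),(69,-80,52)],[(-10,-48,46),(30,-48,46),(30,-80,46),(-10,-80,46)],[(-113-p[3],-75,50),(-113-p[3],75,50),(-105-p[3],75,50),(-105-p[3],-75,50)],[(75-p[3],-68,28),(75-p[3],68,28),(-105-p[3],68,28),(-105-p[3],-68,28)]):
    cv2.polylines(im,[np.array([q(*a) for a in pts])],True,(0,0,255),1)
cv2.imwrite("pics/ov1.png",im)
E
```

```text
[[ 0.023 -1.    -0.008]
 [-0.991 -0.022 -0.129]
 [ 0.129  0.011 -0.992]]
cheekL 0.189 0.1932
cheekR 0.207 0.1649
base far 0.198 0.1746
plate 0.209 0.1474
bar 0.195 0.14
traytop 0.185 0.1084
blkL 0.12 0.0885
blkR 0.089 0.0909
```

View pics/ov1.png

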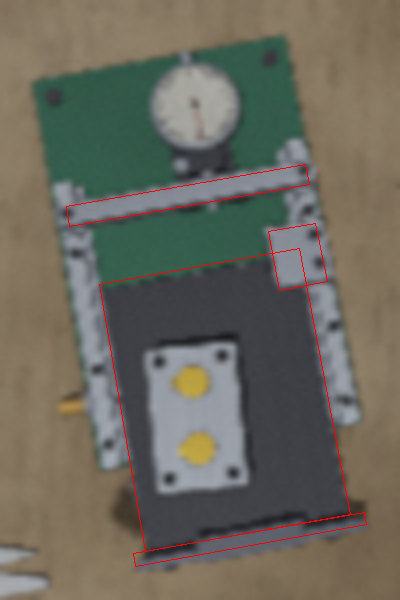

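```bash
cat >> h.py <<'E'
from scipy.spatial.transform import Rotation as Ro
def st():
    o=robot.get_obs(); q=o["ee_rot"]; return o,Ro.from_quat([q[1],q[2],q[3],q[0]])
def tool(goal,yaw=.198):  # world goal -> shift & turn in tool axes; tool x -> -fixture x
    o,R=st(); G=Ro.from_matrix(np.array([[-np.cos(yaw),-np.sin(yaw),0],[-np.sin(yaw),np.cos(yaw),0],[0,0,-1]]).T)
    return np.round(R.inv().apply(np.array(goal)-o["ee_pos"]),4),np.round((R.inv()*G).as_rotvec(),4)
E
python3 - <<'E'
from h import *
p=np.load("p.npy");p[2]=.198;p[3]=60;np.save("p.npy",p)
print(tool([.45,.3,.25])); g=F(p,-205,0,150); print(g,tool(g))
E
```

```text
(array([-0.316 , -0.2111,  0.0077]), array([-0.    ,  0.    , -0.5568]))
[ 0.44301925 -0.03779499  0.15      ] (array([-0.428 , -0.5298,  0.1077]), array([-0.    ,  0.    , -0.5568]))
```

>>> servo_tool --targets '[{"dx": -0.03,"dy": -0.02,"dz": 0,"rz": -0.06,"fingers": 0},{"dx": -0.06,"dy": -0.04,"rz": -0.12,"fingers": 0},{"dx": -0.09,"dy": -0.06,"rz": -0.18,"fingers": 0},{"dx": -0.12,"dy": -0.08,"rz": -0.25,"fingers": 0},{"dx": -0.15,"dy": -0.1,"rz": -0.32,"fingers": 0},{"dx": -0.18,"dy": -0.12,"rz": -0.39,"fingers": 0},{"dx": -0.21,"dy": -0.14,"rz": -0.46,"fingers": 0},{"dx": -0.24,"dy": -0.16,"rz": -0.52,"fingers": 0},{"dx": -0.28,"dy": -0.185,"rz": -0.557,"fingers": 0},{"dx": -0.31,"dy": -0.21,"rz": -0.557,"fingers": 0}]'

```text
validation failed for argument at $.ta...
```

```bash
python3 - <<'E'
from h import *
p=np.load("p.npy");g=F(p,-205,0,120); print(g,tool(g)); o=robot.get_obs(); print(o["t"],o["ee_pos"],o["gripper_width"],o["joint_pos"])
E
```

```text
[ 0.44301925 -0.03779499  0.12      ] (array([-0.428 , -0.5298,  0.1377]), array([-0.    ,  0.    , -0.5568]))
1.45 [0.22826334 0.60858737 0.2577085 ] 0.08811531730280699 [-1.2781896   0.53641199 -0.00437331  1.53789966  0.00260493  1.06731791
 -0.07119817]
```

>>> servo_tool --targets '[{"dx": -0.03,"dy": -0.02,"dz": 0,"rx": 0,"ry": 0,"rz": -0.06,"fingers": 0.0},{"dx": -0.06,"dy": -0.04,"dz": 0,"rx": 0,"ry": 0,"rz": -0.12,"fingers": 0.0},{"dx": -0.09,"dy": -0.06,"dz": 0,"rx": 0,"ry": 0,"rz": -0.18,"fingers": 0.0},{"dx": -0.12,"dy": -0.08,"dz": 0,"rx": 0,"ry": 0,"rz": -0.25,"fingers": 0.0},{"dx": -0.15,"dy": -0.1,"dz": 0,"rx": 0,"ry": 0,"rz": -0.32,"fingers": 0.0},{"dx": -0.18,"dy": -0.12,"dz": 0,"rx": 0,"ry": 0,"rz": -0.39,"fingers": 0.0},{"dx": -0.21,"dy": -0.14,"dz": 0,"rx": 0,"ry": 0,"rz": -0.46,"fingers": 0.0},{"dx": -0.24,"dy": -0.16,"dz": 0,"rx": 0,"ry": 0,"rz": -0.52,"fingers": 0.0},{"dx": -0.28,"dy": -0.185,"dz": 0,"rx": 0,"ry": 0,"rz": -0.557,"fingers": 0.0},{"dx": -0.31,"dy": -0.21,"dz": 0,"rx": 0,"ry": 0,"rz": -0.557,"fingers": 0.0}]'

```text
t: 2.28
ee_pos: [0.4446, 0.3045, 0.2581]
ee_rot: [0.001, -0.1, 0.995, 0.0]
wrist_force: [1.4, 0.2, -0.3]
gripper_width: 0.0237
finger_force: 0.0
```

```bash
python3 - <<'E'
from h import *
p=np.load("p.npy");g=F(p,-205,0,120); print(g,tool(g)); o=robot.get_obs(); print(o["t"],o["ee_pos"],o["gripper_width"],o["joint_pos"])
E
```

```text
[ 0.44301925 -0.03779499  0.12      ] (array([ 0.07  , -0.3351,  0.1378]), array([0.0007, 0.0012, 0.0029]))
2.2833 [0.44460153 0.30445166 0.2580791 ] 0.02372192889731467 [-0.66162458  0.34680418 -0.02775987  1.83411295  0.01142496  0.95947706
  1.0774242 ]
```

>>> servo_tool --targets '[{"dx": 0.007,"dy": -0.035,"dz": 0.0,"rx": 0,"ry": 0,"rz": 0,"fingers": 0.0},{"dx": 0.014,"dy": -0.07,"dz": 0.0,"rx": 0,"ry": 0,"rz": 0,"fingers": 0.0},{"dx": 0.021,"dy": -0.105,"dz": 0.0,"rx": 0,"ry": 0,"rz": 0,"fingers": 0.0},{"dx": 0.028,"dy": -0.14,"dz": 0.0,"rx": 0,"ry": 0,"rz": 0,"fingers": 0.0},{"dx": 0.036,"dy": -0.175,"dz": 0.02,"rx": 0,"ry": 0,"rz": 0,"fingers": 0.0},{"dx": 0.044,"dy": -0.21,"dz": 0.045,"rx": 0,"ry": 0,"rz": 0,"fingers": 0.0},{"dx": 0.051,"dy": -0.245,"dz": 0.07,"rx": 0,"ry": 0,"rz": 0,"fingers": 0.0},{"dx": 0.058,"dy": -0.28,"dz": 0.095,"rx": 0,"ry": 0,"rz": 0,"fingers": 0.0},{"dx": 0.065,"dy": -0.31,"dz": 0.12,"rx": 0,"ry": 0,"rz": 0,"fingers": 0.0},{"dx": 0.07,"dy": -0.335,"dz": 0.138,"rx": 0,"ry": 0,"rz": 0,"fingers": 0.0}]'

```text
t: 3.12
ee_pos: [0.4401, -0.0388, 0.1186]
ee_rot: [-0.0, -0.099, 0.995, -0.0]
wrist_force: [-0.8, 0.7, 1.4]
gripper_width: 0.0003
finger_force: 0.0
```

```bash
python3 - <<'E'
from h import *
p=np.load("p.npy");g=F(p,-205,0,42); print(g,tool(g)); o=robot.get_obs(); print(o["t"],o["ee_pos"],o["gripper_width"],Finv(p,o["ee_pos"]))
s=robot.snapshot("top"); save(s,"t2.png",(160,80,360,280),3)
s=robot.snapshot("scene"); save(s,"s2.png",(160,100,360,300),3)
cv2.imwrite("pics/both2.png",cv2.resize(np.hstack([cv2.imread("pics/t2.png"),cv2.imread("pics/s2.png")]),(800,400)))
E
```

```text
[ 0.44301925 -0.03779499  0.042     ] (array([-0.0031,  0.0004,  0.0766]), array([-0.0005, -0.0001, -0.0005]))
3.1167 [ 0.44007471 -0.03877041  0.11855448] 0.0002925578604753246 [-208.07888908   -0.37714785]
```

View pics/both2.png

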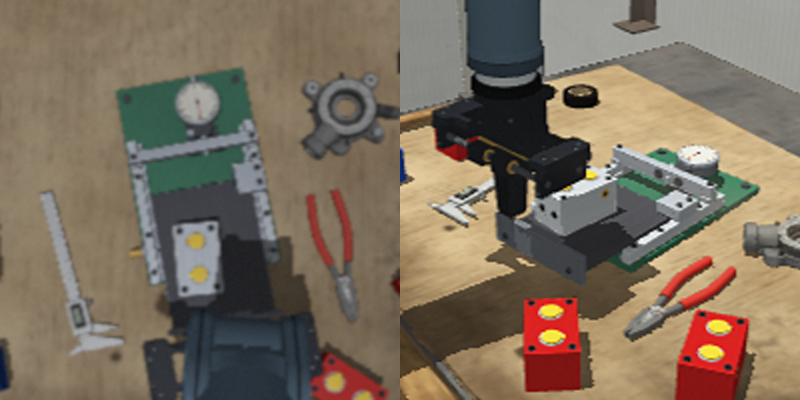

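The gripper is closed and stands just in front of the plate at about (515,200) in the right half, clear of the block and the red blocks. I'll lower it and push.

>>> servo_tool --targets '[{"dx": 0,"dy": 0,"dz": 0.03,"rx": 0,"ry": 0,"rz": 0,"fingers": 0.0},{"dx": 0,"dy": 0,"dz": 0.055,"rx": 0,"ry": 0,"rz": 0,"fingers": 0.0},{"dx": 0,"dy": 0,"dz": 0.076,"rx": 0,"ry": 0,"rz": 0,"fingers": 0.0},{"dx": -0.005,"dy": 0,"dz": 0.076,"rx": 0,"ry": 0,"rz": 0,"fingers": 0.0},{"dx": -0.01,"dy": 0,"dz": 0.076,"rx": 0,"ry": 0,"rz": 0,"fingers": 0.0},{"dx": -0.015,"dy": 0,"dz": 0.076,"rx": 0,"ry": 0,"rz": 0,"fingers": 0.0},{"dx": -0.02,"dy": 0,"dz": 0.076,"rx": 0,"ry": 0,"rz": 0,"fingers": 0.0},{"dx": -0.025,"dy": 0,"dz": 0.076,"rx": 0,"ry": 0,"rz": 0,"fingers": 0.0},{"dx": -0.03,"dy": 0,"dz": 0.076,"rx": 0,"ry": 0,"rz": 0,"fingers": 0.0},{"dx": -0.035,"dy": 0,"dz": 0.076,"rx": 0,"ry": 0,"rz": 0,"fingers": 0.0}]'

```text
t: 4.05
ee_pos: [0.4759, -0.0295, 0.0444]
ee_rot: [0.001, -0.099, 0.995, -0.0]
wrist_force: [0.0, 0.3, 0.4]
gripper_width: 0.0004
finger_force: 0.4
```

>>> servo_tool --targets '[{"dx": -0.005,"dy": 0,"dz": 0,"rx": 0,"ry": 0,"rz": 0,"fingers": 0.0},{"dx": -0.01,"dy": 0,"dz": 0,"rx": 0,"ry": 0,"rz": 0,"fingers": 0.0},{"dx": -0.015,"dy": 0,"dz": 0,"rx": 0,"ry": 0,"rz": 0,"fingers": 0.0},{"dx": -0.02,"dy": 0,"dz": 0,"rx": 0,"ry": 0,"rz": 0,"fingers": 0.0},{"dx": -0.025,"dy": 0,"dz": 0,"rx": 0,"ry": 0,"rz": 0,"fingers": 0.0},{"dx": -0.03,"dy": 0,"dz": 0,"rx": 0,"ry": 0,"rz": 0,"fingers": 0.0},{"dx": -0.033,"dy": 0,"dz": 0,"rx": 0,"ry": 0,"rz": 0,"fingers": 0.0}]'

```text
t: 4.63
ee_pos: [0.5083, -0.023, 0.0437]
ee_rot: [0.0, -0.099, 0.995, 0.0]
wrist_force: [0.0, 0.0, -0.2]
gripper_width: 0.0005
finger_force: 0.0
```

```bash
python3 - <<'E'
from h import *
p=np.load("p.npy"); o=robot.get_obs(); print(o["t"],o["ee_pos"],Finv(p,o["ee_pos"]),o["wrist_force"])
s=robot.snapshot("scene")
for d in robot.spot_point("scene","drawer_front")[:2]: print(d["score"],Finv(p,ray(s,d["position"],.03)))
E
```

```text
4.6333 [ 0.50830617 -0.02303307  0.0437454 ] [-138.08485746    1.630993  ] [ 0.0240329   0.02531822 -0.17980065]
0.66 [-124.58487221   -5.62039717]
```

>>> servo_tool --targets '[{"dx": -0.002,"dy": 0,"dz": 0,"rx": 0,"ry": 0,"rz": 0,"fingers": 0.0},{"dx": -0.004,"dy": 0,"dz": 0,"rx": 0,"ry": 0,"rz": 0,"fingers": 0.0},{"dx": -0.006,"dy": 0,"dz": 0,"rx": 0,"ry": 0,"rz": 0,"fingers": 0.0}]'

```text
t: 4.98
ee_pos: [0.5129, -0.0222, 0.0436]
ee_rot: [-0.0, -0.099, 0.995, -0.0]
wrist_force: [-3.0, -0.7, -0.7]
gripper_width: 0.0003
finger_force: 1.3
```

>>> servo_tool --targets '[{"dx": -0.002,"dy": 0,"dz": 0,"rx": 0,"ry": 0,"rz": 0,"fingers": 0.0},{"dx": -0.003,"dy": 0,"dz": 0,"rx": 0,"ry": 0,"rz": 0,"fingers": 0.0}]'

```text
t: 5.15
ee_pos: [0.5143, -0.0219, 0.0434]
ee_rot: [-0.002, -0.099, 0.995, -0.0]
wrist_force: [-7.9, -2.3, 5.9]
gripper_width: 0.0004
finger_force: 3.6
```

>>> servo_tool --targets '[{"dx": -0.002,"dy": 0,"dz": 0,"rx": 0,"ry": 0,"rz": 0,"fingers": 0.0},{"dx": -0.003,"dy": 0,"dz": 0,"rx": 0,"ry": 0,"rz": 0,"fingers": 0.0}]'

```text
t: 5.32
ee_pos: [0.5159, -0.0216, 0.0433]
ee_rot: [-0.003, -0.099, 0.995, 0.0]
wrist_force: [-10.3, -1.3, 8.7]
gripper_width: 0.0008
finger_force: 5.1
```

>>> servo_tool --targets '[{"dx": -0.002,"dy": 0,"dz": 0,"rx": 0,"ry": 0,"rz": 0,"fingers": 0.0},{"dx": -0.003,"dy": 0,"dz": 0,"rx": 0,"ry": 0,"rz": 0,"fingers": 0.0}]'

```text
t: 5.48
ee_pos: [0.5189, -0.021, 0.0432]
ee_rot: [-0.003, -0.099, 0.995, 0.0]
wrist_force: [-5.7, -0.8, 3.8]
gripper_width: 0.0004
finger_force: 3.0
```

>>> servo_tool --targets '[{"dx": -0.001,"dy": 0,"dz": 0,"rx": 0,"ry": 0,"rz": 0,"fingers": 0.0},{"dx": -0.002,"dy": 0,"dz": 0,"rx": 0,"ry": 0,"rz": 0,"fingers": 0.0}]'

```text
t: 5.65
ee_pos: [0.5224, -0.0202, 0.0433]
ee_rot: [-0.002, -0.099, 0.995, 0.0]
wrist_force: [-7.4, -1.7, 2.7]
gripper_width: 0.0005
finger_force: 4.4
```

>>> servo_tool --targets '[{"dx": -0.002,"dy": 0,"dz": 0,"rx": 0,"ry": 0,"rz": 0,"fingers": 0.0},{"dx": -0.003,"dy": 0,"dz": 0,"rx": 0,"ry": 0,"rz": 0,"fingers": 0.0}]'

```text
t: 5.82
ee_pos: [0.5225, -0.0202, 0.043]
ee_rot: [-0.005, -0.099, 0.995, 0.0]
wrist_force: [-14.5, -2.7, 12.4]
gripper_width: 0.0003
finger_force: 7.6
```

>>> servo_tool --targets '[{"dx": -0.002,"dy": 0,"dz": 0,"rx": 0,"ry": 0,"rz": 0,"fingers": 0.0},{"dx": -0.003,"dy": 0,"dz": 0,"rx": 0,"ry": 0,"rz": 0,"fingers": 0.0}]'

```text
t: 5.98
ee_pos: [0.5226, -0.0202, 0.0428]
ee_rot: [-0.008, -0.098, 0.995, 0.0]
wrist_force: [-21.9, -3.7, 19.9]
gripper_width: 0.0008
finger_force: 11.3
```

The drawer is home: it passed the detent and stops hard at TCP x 0.5225. I'll back off, lift and look at the block.

>>> servo_tool --targets '[{"dx": 0.01,"dy": 0,"dz": 0,"rx": 0,"ry": 0,"rz": 0,"fingers": 0.0},{"dx": 0.03,"dy": 0,"dz": 0,"rx": 0,"ry": 0,"rz": 0,"fingers": 0.0},{"dx": 0.05,"dy": 0,"dz": -0.01,"rx": 0,"ry": 0,"rz": 0,"fingers": 0.0},{"dx": 0.07,"dy": 0,"dz": -0.04,"rx": 0,"ry": 0,"rz": 0,"fingers": 0.088},{"dx": 0.09,"dy": 0,"dz": -0.07,"rx": 0,"ry": 0,"rz": 0,"fingers": 0.088},{"dx": 0.1,"dy": 0,"dz": -0.11,"rx": 0,"ry": 0,"rz": 0,"fingers": 0.088},{"dx": 0.1,"dy": 0,"dz": -0.13,"rx": 0,"ry": 0,"rz": 0,"fingers": 0.088},{"dx": 0.1,"dy": 0,"dz": -0.13,"rx": 0,"ry": 0,"rz": 0,"fingers": 0.088}]'

```text
t: 6.65
ee_pos: [0.4349, -0.0386, 0.178]
ee_rot: [0.005, -0.099, 0.995, -0.0]
wrist_force: [0.1, -0.5, -0.4]
gripper_width: 0.0314
finger_force: 0.0
```

```bash
python3 - <<'E'
from h import *
p=np.load("p.npy"); o=robot.get_obs(); print(o["t"],o["ee_pos"],Finv(p,o["ee_pos"]),o["wrist_force"],o["gripper_width"])
s=robot.snapshot("top"); save(s,"crop3.png",(210,105,310,255),4)
for d in robot.silhouettes("top","block"):
    c=max(cv2.findContours(d["mask"].astype(np.uint8),0,1)[0],key=cv2.contourArea); r=cv2.minAreaRect(c)
    if abs(d["position"][0]-260)<25: print(d["score"],d["position"],r,Finv(p,ray(s,r[0],.078)))
for d in robot.spot_point("top","drawer_front")[:1]: print(d["score"],Finv(p,ray(s,d["position"],.03)))
E
```

```text
6.65 [ 0.43491049 -0.0385805   0.177952  ] [-213.10485102    0.82489975] [ 0.08115794 -0.46020254 -0.43520586] 0.03143835558415315
0.72 [254.4, 185.2] ((254.01014709472656, 185.6421356201172), (36.6209831237793, 23.01279640197754), 85.91438293457031) [-24.76397992  21.59170703]
0.9 [-114.40849994   -5.44458635]
```

View pics/crop3.png

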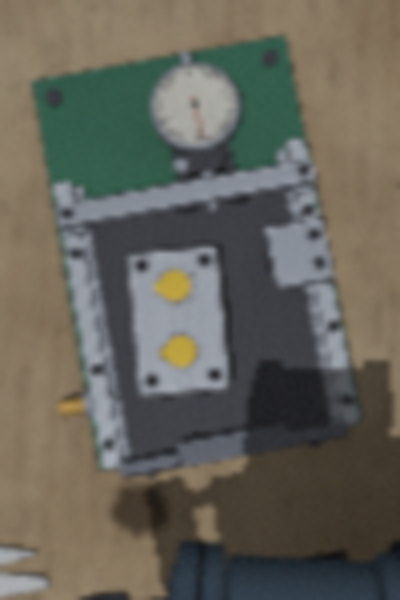

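The drawer front now sits against the cheeks. The block's corners are at (127,254), (217,246), (229,390) and (140,395), centred near fixture (-25, 21) and turned about -0.1 rad relative to the fixture. I'll grip it near its rear end, which leaves the fingers clear of the side stop.

```bash
python3 - <<'E'
from h import *
p=np.load("p.npy"); s=robot.snapshot("top")
P=lambda u,v:np.array([210+u/4,105+v/4])-.375
C=np.array([Finv(p,ray(s,P(*a),.078)) for a in((127,254),(217,246),(229,390),(140,395))]); print(C.round(1))
d=C[0]+C[1]-C[2]-C[3]; a=np.arctan2(d[1],d[0]); c=C.mean(0); print("c",c,"yaw rel",a, "len",np.linalg.norm(d)/2)
g=c-31*np.array([np.cos(a),np.sin(a)]); print(g, tool(F(p,*g,130),.198+a), tool(F(p,*g,52),.198+a))
E
```

```text
[[ 25.3  45.5]
 [ 20.4 -11.8]
 [-71.7  -3.1]
 [-65.1  52.6]]
c [-22.78816992  20.81325165] yaw rel -0.08655310002721697 len 91.57497281602078
[-53.67212509  23.4930489 ] (array([-0.1624,  0.0216,  0.0428]), array([ 0.0001, -0.0006,  0.0872])) (array([-0.1625,  0.0216,  0.1208]), array([ 0.0001, -0.0006,  0.0872]))
```

>>> servo_tool --targets '[{"dx": -0.03,"dy": 0.005,"dz": 0.0,"rx": 0,"ry": 0,"rz": 0.03,"fingers": 0.088},{"dx": -0.06,"dy": 0.01,"dz": 0.0,"rx": 0,"ry": 0,"rz": 0.06,"fingers": 0.088},{"dx": -0.09,"dy": 0.015,"dz": 0.01,"rx": 0,"ry": 0,"rz": 0.087,"fingers": 0.088},{"dx": -0.12,"dy": 0.02,"dz": 0.02,"rx": 0,"ry": 0,"rz": 0.087,"fingers": 0.088},{"dx": -0.15,"dy": 0.0216,"dz": 0.03,"rx": 0,"ry": 0,"rz": 0.087,"fingers": 0.088},{"dx": -0.1625,"dy": 0.0216,"dz": 0.04,"rx": 0,"ry": 0,"rz": 0.087,"fingers": 0.088},{"dx": -0.1625,"dy": 0.0216,"dz": 0.043,"rx": 0,"ry": 0,"rz": 0.087,"fingers": 0.088},{"dx": -0.1625,"dy": 0.0216,"dz": 0.043,"rx": 0,"ry": 0,"rz": 0.087,"fingers": 0.088}]'

```text
t: 7.52
ee_pos: [0.5855, 0.0147, 0.1279]
ee_rot: [-0.002, -0.056, 0.998, -0.0]
wrist_force: [-0.5, -0.8, 0.1]
gripper_width: 0.0877
finger_force: 0.0
```

```bash
python3 - <<'E'
from h import *
p=np.load("p.npy"); o=robot.get_obs(); print(o["t"],Finv(p,o["ee_pos"]),o["ee_pos"][2],o["gripper_width"],o["wrist_force"])
print(tool(F(p,-53.7,23.5,52),.111))
s=robot.snapshot("scene"); save(s,"s4.png",(180,100,340,260),4)
E
```

```text
7.5167 [-55.01477353  23.49933221] 0.12787454187628283 0.08773267313754121 [-0.46983816 -0.75362244  0.14401802]
(array([-0.0017,  0.0001,  0.0759]), array([-0.0001, -0.0048,  0.0006]))
```

View pics/s4.png

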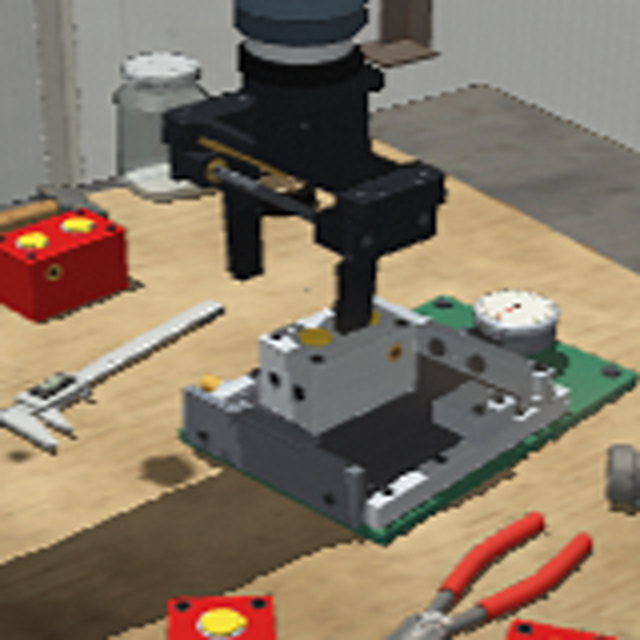

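The open fingers straddle the block above its rear half, with the right finger at (355,290) and the left at (243,240). The drawer looks closed. I'll lower and grip.

>>> servo_tool --targets '[{"dx": 0,"dy": 0,"dz": 0.025,"rx": 0,"ry": 0,"rz": 0,"fingers": 0.088},{"dx": 0,"dy": 0,"dz": 0.05,"rx": 0,"ry": 0,"rz": 0,"fingers": 0.088},{"dx": 0,"dy": 0,"dz": 0.07,"rx": 0,"ry": 0,"rz": 0,"fingers": 0.088},{"dx": 0,"dy": 0,"dz": 0.075,"rx": 0,"ry": 0,"rz": 0,"fingers": 0.088},{"dx": 0,"dy": 0,"dz": 0.075,"rx": 0,"ry": 0,"rz": 0,"fingers": 0.05},{"dx": 0,"dy": 0,"dz": 0.075,"rx": 0,"ry": 0,"rz": 0,"fingers": 0.05},{"dx": 0,"dy": 0,"dz": 0.075,"rx": 0,"ry": 0,"rz": 0,"fingers": 0.05},{"dx": 0,"dy": 0,"dz": 0.075,"rx": 0,"ry": 0,"rz": 0,"fingers": 0.05},{"dx": 0,"dy": 0,"dz": 0.075,"rx": 0,"ry": 0,"rz": 0,"fingers": 0.05},{"dx": 0,"dy": 0,"dz": 0.075,"rx": 0,"ry": 0,"rz": 0,"fingers": 0.05}]'

```text
t: 8.4
ee_pos: [0.5878, 0.0132, 0.0571]
ee_rot: [0.001, -0.055, 0.998, -0.001]
wrist_force: [-1.1, -3.4, 7.0]
gripper_width: 0.0557
finger_force: 30.0
```

```bash
python3 - <<'E'
from h import *
p=np.load("p.npy"); o=robot.get_obs(); print(o["t"],Finv(p,o["ee_pos"]),o["ee_pos"][2],o["gripper_width"],o["wrist_force"],o["finger_force"])
print(tool(F(p,-34,-11,54),.198))
E
```

```text
8.4 [-53.04748762  21.50768262] 0.057063267253723286 0.05573095634386314 [-1.12126385 -3.38386468  6.97750923] 29.96960700955242
(array([-0.0218, -0.0307,  0.0032]), array([-0.0017,  0.0018, -0.0881]))
```

>>> servo_tool --targets '[{"dx": 0,"dy": 0,"dz": -0.003,"rx": 0,"ry": 0,"rz": 0,"fingers": 0.05},{"dx": -0.003,"dy": -0.004,"dz": -0.003,"rx": 0,"ry": 0,"rz": -0.015,"fingers": 0.05},{"dx": -0.006,"dy": -0.008,"dz": -0.003,"rx": 0,"ry": 0,"rz": -0.03,"fingers": 0.05},{"dx": -0.009,"dy": -0.012,"dz": -0.003,"rx": 0,"ry": 0,"rz": -0.045,"fingers": 0.05},{"dx": -0.012,"dy": -0.016,"dz": -0.003,"rx": 0,"ry": 0,"rz": -0.06,"fingers": 0.05},{"dx": -0.014,"dy": -0.02,"dz": -0.003,"rx": 0,"ry": 0,"rz": -0.075,"fingers": 0.05},{"dx": -0.016,"dy": -0.024,"dz": -0.003,"rx": 0,"ry": 0,"rz": -0.088,"fingers": 0.05},{"dx": -0.019,"dy": -0.027,"dz": -0.003,"rx": 0,"ry": 0,"rz": -0.088,"fingers": 0.05},{"dx": -0.022,"dy": -0.03,"dz": -0.003,"rx": 0,"ry": 0,"rz": -0.088,"fingers": 0.05},{"dx": -0.022,"dy": -0.03,"dz": -0.003,"rx": 0,"ry": 0,"rz": -0.088,"fingers": 0.05}]'

```text
t: 9.23
ee_pos: [0.613, -0.0136, 0.0588]
ee_rot: [0.001, -0.099, 0.995, -0.0]
wrist_force: [0.8, -1.0, -6.9]
gripper_width: 0.0557
finger_force: 30.0
```

```bash
cat >>h.py <<'E'
def rep():
    p=np.load("p.npy"); o,R=st(); f=lambda v:np.round(Ro.from_rotvec([0,0,-p[2]]).apply(v),2); m=R.as_matrix()
    print("t",o["t"],"fix",Finv(p,o["ee_pos"]).round(2),"z",o["ee_pos"][2].round(4),"w",o["gripper_width"].round(4),"Ffix",f(o["wrist_force"]),"Mfix",f(o["ft_torque"]),"yaw",np.arctan2(-m[0,1],m[1,1]).round(4),"tz_fix",f(m[:,2]))
E
python3 - <<'E'
from h import *
rep()
s=robot.snapshot("top"); save(s,"c5.png",(210,105,310,255),4)
E
```

```text
Traceback (most recent call last):
  File "h.py", line 25, in rep
    print("t",o["t"],"fix",Finv(p,o["ee_pos"]).round(2),"z",o["ee_pos"][2].round(4),"w",o["gripper_width"].round(4),"Ffix",f(o["wrist_force"]),"Mfix",f(o["ft_torque"]),"yaw",np.arctan2(-m[0,1],m[1,1]).round(4),"tz_fix",f(m[:,2]))
                                                                                        ^^^^^^^^^^^^^^^^^^^^^^^^
AttributeError: 'float' object has no attribute 'round'
```

```bash
sed -i 's/o\["gripper_width"\].round(4)/o["gripper_width"]/; s/o\["ee_pos"\]\[2\].round(4)/o["ee_pos"][2]/' h.py
python3 - <<'E'
from h import *
rep()
E
```

```text
t 9.2333 fix [-33.54  -9.69] z 0.05884931854135393 w 0.05574162281123533 Ffix [ 0.6  -1.14 -6.9 ] Mfix [ 0.03  0.19 -0.05] yaw 0.1982 tz_fix [ 0. -0. -1.]
```

>>> servo_tool --targets '[{"dx": -0.002,"dy": -0.001,"dz": 0.001,"rx": 0,"ry": 0,"rz": 0,"fingers": 0.05},{"dx": -0.004,"dy": -0.002,"dz": 0.002,"rx": 0,"ry": 0,"rz": 0,"fingers": 0.05},{"dx": -0.005,"dy": -0.003,"dz": 0.0025,"rx": 0,"ry": 0,"rz": 0,"fingers": 0.05},{"dx": -0.005,"dy": -0.004,"dz": 0.0025,"rx": 0,"ry": 0,"rz": 0,"fingers": 0.05}]'

```text
t: 9.57
ee_pos: [0.6159, -0.0137, 0.0571]
ee_rot: [-0.002, -0.1, 0.995, 0.001]
wrist_force: [-8.5, 5.2, 8.3]
gripper_width: 0.0556
finger_force: 30.0
```

```bash
python3 - <<'E'
from h import *
rep()
E
```

```text
t 9.5667 fix [-30.7  -10.35] z 0.05714971963467286 w 0.05555534357060623 Ffix [-7.31  6.79  8.29] Mfix [1.04 1.53 0.04] yaw 0.2004 tz_fix [-0.  0. -1.]
```

>>> servo_tool --targets '[{"dx": -0.001,"dy": 0,"dz": 0,"rx": 0,"ry": 0,"rz": 0,"fingers": 0.05},{"dx": -0.002,"dy": 0,"dz": 0,"rx": 0,"ry": 0,"rz": 0,"fingers": 0.05},{"dx": -0.003,"dy": 0,"dz": 0,"rx": 0,"ry": 0,"rz": 0,"fingers": 0.05},{"dx": -0.004,"dy": 0,"dz": 0,"rx": 0,"ry": 0,"rz": 0,"fingers": 0.05}]'

```text
t: 9.9
ee_pos: [0.6197, -0.0141, 0.0571]
ee_rot: [-0.002, -0.1, 0.995, 0.001]
wrist_force: [-10.9, 1.4, 10.3]
gripper_width: 0.0558
finger_force: 30.0
```

```bash
python3 - <<'E'
from h import *
rep()
E
```

```text
t 9.9 fix [-27.07 -11.49] z 0.057102832589831315 w 0.055791014177566704 Ffix [-10.43   3.5   10.26] Mfix [ 0.27  1.99 -0.11] yaw 0.1997 tz_fix [-0.  0. -1.]
```

>>> servo_tool --targets '[{"dx": -0.001,"dy": 0,"dz": -0.001,"rx": 0,"ry": 0,"rz": 0,"fingers": 0.05},{"dx": -0.002,"dy": 0,"dz": -0.0015,"rx": 0,"ry": 0,"rz": 0,"fingers": 0.05},{"dx": -0.003,"dy": 0,"dz": -0.0015,"rx": 0,"ry": 0,"rz": 0,"fingers": 0.05}]'

```text
t: 10.15
ee_pos: [0.6236, -0.0139, 0.0574]
ee_rot: [-0.001, -0.1, 0.995, 0.0]
wrist_force: [-5.4, 0.4, -2.5]
gripper_width: 0.0555
finger_force: 30.0
```

```bash
python3 - <<'E'
from h import *
rep()
E
```

```text
t 10.15 fix [-23.2  -12.09] z 0.05744311252478755 w 0.05551766823212472 Ffix [-5.18  1.46 -2.47] Mfix [0.2  1.08 0.02] yaw 0.1996 tz_fix [-0.  0. -1.]
```

>>> servo_tool --targets '[{"dx": -0.001,"dy": 0,"dz": 0,"rx": 0,"ry": 0,"rz": 0,"fingers": 0.05},{"dx": -0.002,"dy": 0,"dz": 0,"rx": 0,"ry": 0,"rz": 0,"fingers": 0.05},{"dx": -0.003,"dy": 0,"dz": 0,"rx": 0,"ry": 0,"rz": 0,"fingers": 0.05}]'

```text
t: 10.4
ee_pos: [0.6248, -0.0136, 0.0571]
ee_rot: [-0.003, -0.1, 0.995, 0.0]
wrist_force: [-14.0, -0.4, 5.3]
gripper_width: 0.0559
finger_force: 30.0
```

```bash
python3 - <<'E'
from h import *
rep()
E
```

```text
t 10.4 fix [-22.02 -12.08] z 0.0571375648149734 w 0.05592600694015591 Ffix [-13.79   2.34   5.27] Mfix [0.21 2.46 0.04] yaw 0.1994 tz_fix [-0.01  0.   -1.  ]
```

Contact comes at TCP x -22, which leaves the right finger close to the side stop's near face, so the contact is ambiguous. I'll regrip 6 mm further back to rule that out.

>>> servo_tool --targets '[{"dx": 0.004,"dy": 0,"dz": 0,"rx": 0,"ry": 0,"rz": 0,"fingers": 0.05},{"dx": 0.004,"dy": 0,"dz": 0,"rx": 0,"ry": 0,"rz": 0,"fingers": 0.075},{"dx": 0.004,"dy": 0,"dz": 0,"rx": 0,"ry": 0,"rz": 0,"fingers": 0.075},{"dx": 0.006,"dy": 0,"dz": 0,"rx": 0,"ry": 0,"rz": 0,"fingers": 0.075},{"dx": 0.0095,"dy": 0,"dz": 0.001,"rx": 0,"ry": 0,"rz": 0,"fingers": 0.07},{"dx": 0.0095,"dy": 0,"dz": 0.001,"rx": 0,"ry": 0,"rz": 0,"fingers": 0.07}]'

```text
t: 10.9
ee_pos: [0.6181, -0.0158, 0.0568]
ee_rot: [0.0, -0.099, 0.995, -0.0]
wrist_force: [-0.5, -0.2, -0.9]
gripper_width: 0.0701
finger_force: 0.0
```

```bash
python3 - <<'E'
from h import *
rep()
s=robot.snapshot("scene"); a=robot.snapshot("top")
f=lambda s,b:cv2.resize(np.array(s["image"])[b[1]:b[3],b[0]:b[2],::-1],(400,400),interpolation=cv2.INTER_CUBIC)
cv2.imwrite("pics/c6.png",np.hstack([f(a,(220,115,300,195)),f(s,(230,150,320,240))]))
E
```

```text
t 10.9 fix [-29.04 -12.82] z 0.05684105614446273 w 0.07005721937980132 Ffix [-0.58 -0.11 -0.86] Mfix [ 0.01 -0.02  0.05] yaw 0.1989 tz_fix [ 0. -0. -1.]
```

View pics/c6.png

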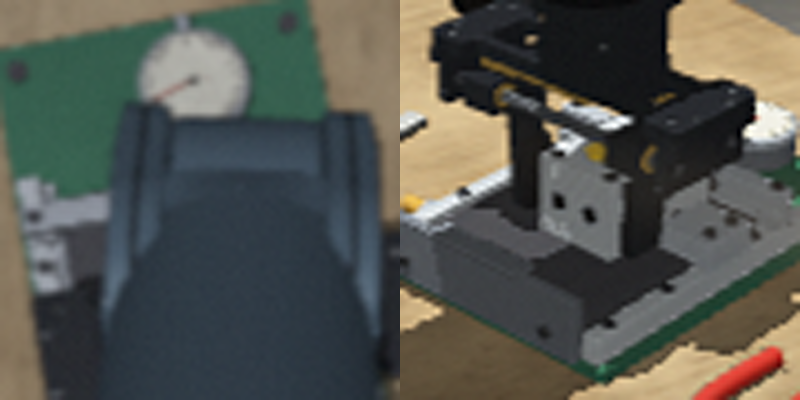

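The dial needle has turned from pointing down to lower left, so it was the block that reached the gauge and back pads. The right finger at (640,200) stands near the block's rear. I'll regrip here and press.

>>> servo_tool --targets '[{"dx": 0,"dy": 0,"dz": 0,"rx": 0,"ry": 0,"rz": 0,"fingers": 0.05},{"dx": 0,"dy": 0,"dz": 0,"rx": 0,"ry": 0,"rz": 0,"fingers": 0.05},{"dx": 0,"dy": 0,"dz": 0,"rx": 0,"ry": 0,"rz": 0,"fingers": 0.05},{"dx": 0,"dy": 0,"dz": 0,"rx": 0,"ry": 0,"rz": 0,"fingers": 0.05},{"dx": 0,"dy": -0.001,"dz": 0,"rx": 0,"ry": 0,"rz": 0,"fingers": 0.05},{"dx": 0,"dy": -0.002,"dz": 0,"rx": 0,"ry": 0,"rz": 0,"fingers": 0.05},{"dx": 0,"dy": -0.003,"dz": 0,"rx": 0,"ry": 0,"rz": 0,"fingers": 0.05}]'

```text
t: 11.58
ee_pos: [0.6184, -0.0158, 0.0568]
ee_rot: [-0.0, -0.1, 0.995, 0.001]
wrist_force: [-2.8, 8.2, 4.1]
gripper_width: 0.0555
finger_force: 30.0
```

```bash
python3 - <<'E'
from h import *
rep()
E
```

```text
t 11.5833 fix [-28.68 -12.9 ] z 0.05679503692255815 w 0.05553596474717774 Ffix [-1.09  8.61  4.08] Mfix [1.65 0.36 0.21] yaw 0.2013 tz_fix [-0.  0. -1.]
```

>>> servo_tool --targets '[{"dx": 0,"dy": -0.001,"dz": 0,"rx": 0,"ry": 0,"rz": 0,"fingers": 0.05},{"dx": 0,"dy": -0.002,"dz": 0,"rx": 0,"ry": 0,"rz": 0,"fingers": 0.05},{"dx": 0,"dy": -0.003,"dz": 0,"rx": 0,"ry": 0,"rz": 0,"fingers": 0.05}]'

```text
t: 11.83
ee_pos: [0.6189, -0.0176, 0.0568]
ee_rot: [-0.001, -0.101, 0.995, 0.002]
wrist_force: [-3.9, 9.1, 4.1]
gripper_width: 0.056
finger_force: 30.0
```

```bash
python3 - <<'E'
from h import *
rep()
E
```

```text
t 11.8333 fix [-28.61 -14.77] z 0.05683810816545024 w 0.05597966413330094 Ffix [-2.07  9.67  4.14] Mfix [1.66 0.37 0.27] yaw 0.2027 tz_fix [-0.  0. -1.]
```

>>> servo_tool --targets '[{"dx": 0,"dy": -0.001,"dz": -0.0005,"rx": 0,"ry": 0,"rz": 0.002,"fingers": 0.05},{"dx": 0,"dy": -0.002,"dz": -0.001,"rx": 0,"ry": 0,"rz": 0.004,"fingers": 0.05},{"dx": 0,"dy": -0.003,"dz": -0.001,"rx": 0,"ry": 0,"rz": 0.004,"fingers": 0.05}]'

```text
t: 12.08
ee_pos: [0.6191, -0.0222, 0.057]
ee_rot: [-0.001, -0.098, 0.995, 0.001]
wrist_force: [-1.6, 7.4, -0.5]
gripper_width: 0.0559
finger_force: 30.0
```

```bash
python3 - <<'E'
from h import *
rep()
E
```

```text
t 12.0833 fix [-29.3  -19.34] z 0.05703394020641723 w 0.05588434612238747 Ffix [-0.09  7.56 -0.55] Mfix [1.71 0.14 0.42] yaw 0.1971 tz_fix [-0.  0. -1.]
```

>>> servo_tool --targets '[{"dx": -0.001,"dy": -0.001,"dz": 0,"rx": 0,"ry": 0,"rz": 0,"fingers": 0.05},{"dx": -0.002,"dy": -0.002,"dz": 0,"rx": 0,"ry": 0,"rz": 0,"fingers": 0.05},{"dx": -0.002,"dy": -0.002,"dz": 0,"rx": 0,"ry": 0,"rz": 0,"fingers": 0.05}]'

```text
t: 12.33
ee_pos: [0.6192, -0.0223, 0.0569]
ee_rot: [-0.004, -0.099, 0.995, 0.002]
wrist_force: [-9.9, 9.5, 4.3]
gripper_width: 0.0558
finger_force: 30.0
```

```bash
python3 - <<'E'
from h import *
rep()
E
```

```text
t 12.3333 fix [-29.21 -19.44] z 0.05688405182493015 w 0.05584195346743877 Ffix [-7.87 11.23  4.3 ] Mfix [2.1  1.28 0.27] yaw 0.1979 tz_fix [-0.01  0.01 -1.  ]
```

>>> servo_tool --targets '[{"dx": -0.001,"dy": 0,"dz": 0,"rx": 0,"ry": 0,"rz": 0,"fingers": 0.05},{"dx": -0.002,"dy": -0.001,"dz": 0,"rx": 0,"ry": 0,"rz": 0,"fingers": 0.05},{"dx": -0.003,"dy": -0.001,"dz": 0,"rx": 0,"ry": 0,"rz": 0,"fingers": 0.05},{"dx": -0.003,"dy": -0.001,"dz": 0,"rx": 0,"ry": 0,"rz": 0,"fingers": 0.05}]'

```text
t: 12.67
ee_pos: [0.6194, -0.0222, 0.0568]
ee_rot: [-0.007, -0.099, 0.995, 0.003]
wrist_force: [-17.8, 10.9, 14.0]
gripper_width: 0.0555
finger_force: 30.0
```

```bash
sed -i 's/f=lambda v:np.round(\(.*\),2); m/f=lambda v:np.round(\1,3); m/' h.py; python3 - <<'E'
from h import *
rep()
E
```

```text
t 12.6667 fix [-29.03 -19.45] z 0.05677881406269508 w 0.05548768127310076 Ffix [-15.331  14.145  13.969] Mfix [2.558 3.03  0.234] yaw 0.198 tz_fix [-0.013  0.007 -1.   ]
```

>>> servo_tool --targets '[{"dx": 0,"dy": 0,"dz": -0.001,"rx": 0.003,"ry": -0.006,"rz": 0,"fingers": 0.05},{"dx": 0,"dy": 0,"dz": -0.0015,"rx": 0.006,"ry": -0.012,"rz": 0,"fingers": 0.05},{"dx": 0,"dy": 0,"dz": -0.0015,"rx": 0.006,"ry": -0.012,"rz": 0,"fingers": 0.05},{"dx": 0,"dy": 0,"dz": -0.0015,"rx": 0.006,"ry": -0.012,"rz": 0,"fingers": 0.05}]'

```text
t: 13.0
ee_pos: [0.6192, -0.0222, 0.0568]
ee_rot: [-0.0, -0.099, 0.995, 0.0]
wrist_force: [-12.3, 8.8, 0.3]
gripper_width: 0.0556
finger_force: 30.0
```

```bash
python3 - <<'E'
from h import *
rep()
E
```

```text
t 13.0 fix [-29.19 -19.4 ] z 0.05676711525301998 w 0.05555887635976096 Ffix [-10.347  11.081   0.32 ] Mfix [2.779 2.218 0.372] yaw 0.1982 tz_fix [-0.001  0.001 -1.   ]
```

>>> servo_tool --targets '[{"dx": -0.001,"dy": -0.001,"dz": 0,"rx": 0.001,"ry": -0.002,"rz": 0,"fingers": 0.05},{"dx": -0.002,"dy": -0.0015,"dz": 0,"rx": 0.002,"ry": -0.004,"rz": 0,"fingers": 0.05},{"dx": -0.0025,"dy": -0.002,"dz": 0,"rx": 0.002,"ry": -0.005,"rz": 0,"fingers": 0.05},{"dx": -0.0025,"dy": -0.002,"dz": 0,"rx": 0.002,"ry": -0.005,"rz": 0,"fingers": 0.05},{"dx": -0.0025,"dy": -0.002,"dz": 0,"rx": 0.002,"ry": -0.005,"rz": 0,"fingers": 0.05}]'

```text
t: 13.42
ee_pos: [0.6193, -0.0223, 0.0567]
ee_rot: [-0.001, -0.099, 0.995, 0.001]
wrist_force: [-20.8, 11.9, 10.8]
gripper_width: 0.0557
finger_force: 30.0
```

```bash
python3 - <<'E'
from h import *
rep()
p=np.load("p.npy")
s=robot.snapshot("scene"); a=robot.snapshot("top"); 
for d in robot.spot_point("scene","drawer_front")[:1]: print(d["score"],Finv(p,ray(s,d["position"],.03)))
for d in robot.spot_point("scene","block")[:3]: print(d["score"],Finv(p,ray(s,d["position"],.028)))
f=lambda s,b:cv2.resize(np.array(s["image"])[b[1]:b[3],b[0]:b[2],::-1],(400,400),interpolation=cv2.INTER_CUBIC)
cv2.imwrite("pics/c7.png",np.hstack([f(a,(220,115,300,195)),f(s,(230,150,320,240))]))
rep()
E
```

```text
t 13.4167 fix [-29.14 -19.45] z 0.05669153055206189 w 0.05568553299980924 Ffix [-18.038  15.745  10.796] Mfix [3.595 3.838 0.249] yaw 0.1988 tz_fix [-0.001  0.002 -1.   ]
0.63 [-99.00137763  -2.33649037]
0.92 [-213.42180045 -292.87451371]
0.89 [-67.95279569 250.03339939]
0.64 [ 11.95004459 -18.15490998]
t 13.6167 fix [-29.11 -19.43] z 0.056705478490353914 w 0.05578249376419219 Ffix [-17.764  17.403  10.313] Mfix [3.552 3.855 0.294] yaw 0.1988 tz_fix [-0.001  0.002 -1.   ]
```

View pics/c7.png

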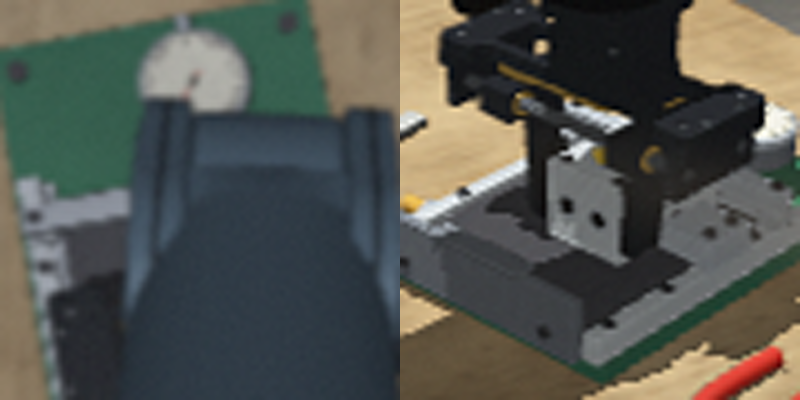

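The needle is clearly off its free position but differs from the last picture. With 10 N pressing down and 16 N sideways, friction may be holding the block just short of the back pads. I'll ease the side and down forces, seat x first, then y.

>>> servo_tool --targets '[{"dx": 0,"dy": 0.002,"dz": -0.001,"rx": 0,"ry": 0,"rz": 0,"fingers": 0.05},{"dx": 0,"dy": 0.0045,"dz": -0.002,"rx": 0,"ry": 0,"rz": 0,"fingers": 0.05},{"dx": 0,"dy": 0.0045,"dz": -0.0025,"rx": 0,"ry": 0,"rz": 0,"fingers": 0.05},{"dx": 0,"dy": 0.0045,"dz": -0.0025,"rx": 0,"ry": 0,"rz": 0,"fingers": 0.05}]'

```text
t: 13.95
ee_pos: [0.6211, -0.0217, 0.0584]
ee_rot: [0.002, -0.098, 0.995, -0.002]
wrist_force: [-8.6, 4.6, -7.8]
gripper_width: 0.0559
finger_force: 30.0
```

```bash
python3 - <<'E'
from h import *
rep()
E
```

```text
t 13.95 fix [-27.25 -19.28] z 0.05843344168707017 w 0.05588030695967722 Ffix [-7.563  6.186 -7.798] Mfix [1.621 1.953 0.336] yaw 0.1966 tz_fix [ 0.004 -0.004 -1.   ]
```

>>> servo_tool --targets '[{"dx": -0.001,"dy": 0.001,"dz": 0.0003,"rx": 0,"ry": 0,"rz": 0,"fingers": 0.05},{"dx": -0.002,"dy": 0.001,"dz": 0.0005,"rx": 0,"ry": 0,"rz": 0,"fingers": 0.05},{"dx": -0.003,"dy": 0.001,"dz": 0.0005,"rx": 0,"ry": -0.002,"rz": 0,"fingers": 0.05},{"dx": -0.003,"dy": 0.001,"dz": 0.0005,"rx": 0,"ry": -0.002,"rz": 0,"fingers": 0.05}]'

```text
t: 14.28
ee_pos: [0.6212, -0.0217, 0.0577]
ee_rot: [0.0, -0.098, 0.995, -0.002]
wrist_force: [-17.5, 2.4, -1.1]
gripper_width: 0.0559
finger_force: 30.0
```

```bash
python3 - <<'E'
from h import *
rep()
E
```

```text
t 14.2833 fix [-27.16 -19.25] z 0.05770763071553915 w 0.05594075387837904 Ffix [-16.725   5.766  -1.14 ] Mfix [1.373 3.357 0.382] yaw 0.1959 tz_fix [-0.    -0.004 -1.   ]
```

Easing off let the block move forward 1.9 mm, so it had been held short. It is now firmly on the back pads, with under 0.1 mm of movement for 9 N more, but it is lifted about 1 mm. I'll set it down, level it and press again.

>>> servo_tool --targets '[{"dx": 0.002,"dy": 0.001,"dz": 0.0005,"rx": -0.002,"ry": 0,"rz": -0.001,"fingers": 0.05},{"dx": 0.003,"dy": 0.001,"dz": 0.001,"rx": -0.004,"ry": 0.002,"rz": -0.002,"fingers": 0.05},{"dx": 0.003,"dy": 0.001,"dz": 0.0015,"rx": -0.004,"ry": 0.002,"rz": -0.002,"fingers": 0.05},{"dx": 0.003,"dy": 0.001,"dz": 0.0015,"rx": -0.004,"ry": 0.002,"rz": -0.002,"fingers": 0.05}]'

```text
t: 14.62
ee_pos: [0.6211, -0.0218, 0.0573]
ee_rot: [0.002, -0.098, 0.995, -0.001]
wrist_force: [-12.1, 1.7, -0.7]
gripper_width: 0.0557
finger_force: 30.0
```

```bash
python3 - <<'E'
from h import *
rep()
E
```

```text
t 14.6167 fix [-27.26 -19.3 ] z 0.057286461712727416 w 0.055748820137349504 Ffix [-11.539   4.061  -0.735] Mfix [0.968 2.232 0.266] yaw 0.1971 tz_fix [ 0.004 -0.002 -1.   ]
```

>>> servo_tool --targets '[{"dx": 0.001,"dy": 0,"dz": 0.001,"rx": -0.001,"ry": 0.002,"rz": -0.001,"fingers": 0.05},{"dx": 0.001,"dy": 0,"dz": 0.0015,"rx": -0.002,"ry": 0.003,"rz": -0.001,"fingers": 0.05},{"dx": 0.001,"dy": 0,"dz": 0.002,"rx": -0.002,"ry": 0.003,"rz": -0.001,"fingers": 0.05},{"dx": 0.001,"dy": 0,"dz": 0.002,"rx": -0.002,"ry": 0.003,"rz": -0.001,"fingers": 0.05}]'

```text
t: 14.95
ee_pos: [0.621, -0.0218, 0.0567]
ee_rot: [0.002, -0.099, 0.995, 0.0]
wrist_force: [-14.4, 3.0, 9.9]
gripper_width: 0.0556
finger_force: 30.0
```

```bash
python3 - <<'E'
from h import *
rep()
E
```

```text
t 14.95 fix [-27.32 -19.37] z 0.05674917467002626 w 0.055639396938463384 Ffix [-13.543   5.801   9.917] Mfix [1.106 2.593 0.176] yaw 0.1981 tz_fix [ 0.003  0.    -1.   ]
```

>>> servo_tool --targets '[{"dx": -0.001,"dy": 0,"dz": -0.001,"rx": 0,"ry": 0,"rz": 0,"fingers": 0.05},{"dx": -0.002,"dy": 0,"dz": -0.001,"rx": 0,"ry": 0,"rz": 0,"fingers": 0.05},{"dx": -0.002,"dy": -0.001,"dz": -0.001,"rx": 0,"ry": 0,"rz": 0,"fingers": 0.05},{"dx": -0.002,"dy": -0.002,"dz": -0.001,"rx": 0,"ry": 0,"rz": 0,"fingers": 0.05},{"dx": -0.002,"dy": -0.003,"dz": -0.001,"rx": 0.001,"ry": 0,"rz": 0,"fingers": 0.05},{"dx": -0.002,"dy": -0.003,"dz": -0.001,"rx": 0.001,"ry": 0,"rz": 0,"fingers": 0.05}]'

```text
t: 15.45
ee_pos: [0.6212, -0.0219, 0.0568]
ee_rot: [-0.001, -0.1, 0.995, 0.001]
wrist_force: [-19.6, 6.9, 9.1]
gripper_width: 0.0558
finger_force: 30.0
```

```bash
python3 - <<'E'
from h import *
rep()
E
```

```text
t 15.45 fix [-27.17 -19.45] z 0.056764656710378024 w 0.05576317044889555 Ffix [-17.851  10.584   9.085] Mfix [1.915 3.302 0.036] yaw 0.1994 tz_fix [-0.001  0.003 -1.   ]
```

>>> servo_tool --targets '[{"dx": 0,"dy": -0.001,"dz": -0.001,"rx": 0.001,"ry": 0,"rz": 0.001,"fingers": 0.05},{"dx": 0,"dy": -0.002,"dz": -0.0013,"rx": 0.002,"ry": 0,"rz": 0.002,"fingers": 0.05},{"dx": 0,"dy": -0.003,"dz": -0.0013,"rx": 0.002,"ry": -0.001,"rz": 0.003,"fingers": 0.05},{"dx": 0,"dy": -0.003,"dz": -0.0013,"rx": 0.002,"ry": -0.001,"rz": 0.003,"fingers": 0.05},{"dx": 0,"dy": -0.003,"dz": -0.0013,"rx": 0.002,"ry": -0.001,"rz": 0.003,"fingers": 0.05}]'

```text
t: 15.87
ee_pos: [0.6212, -0.022, 0.057]
ee_rot: [-0.001, -0.099, 0.995, 0.002]
wrist_force: [-17.2, 12.2, 2.0]
gripper_width: 0.0558
finger_force: 30.0
```

```bash
python3 - <<'E'
from h import *
rep()
E
```

```text
t 15.8667 fix [-27.16 -19.6 ] z 0.0569573633834263 w 0.05583264336474517 Ffix [-14.444  15.365   2.019] Mfix [3.071 2.696 0.264] yaw 0.1988 tz_fix [-0.001  0.004 -1.   ]
```

>>> servo_tool --targets '[{"dx": -0.0005,"dy": 0,"dz": 0.0003,"rx": 0.002,"ry": 0,"rz": 0,"fingers": 0.05},{"dx": -0.001,"dy": -0.0005,"dz": 0.0006,"rx": 0.004,"ry": -0.001,"rz": 0,"fingers": 0.05},{"dx": -0.001,"dy": -0.0005,"dz": 0.0006,"rx": 0.004,"ry": -0.001,"rz": 0,"fingers": 0.05},{"dx": -0.001,"dy": -0.0005,"dz": 0.0006,"rx": 0.004,"ry": -0.001,"rz": 0,"fingers": 0.05},{"dx": -0.001,"dy": -0.0005,"dz": 0.0006,"rx": 0.004,"ry": -0.001,"rz": 0,"fingers": 0.05}]'

```text
t: 16.28
ee_pos: [0.6213, -0.022, 0.0568]
ee_rot: [-0.001, -0.099, 0.995, 0.0]
wrist_force: [-21.6, 11.9, 9.9]
gripper_width: 0.0559
finger_force: 30.0
```

```bash
python3 - <<'E'
from h import *
rep()
s=robot.snapshot("scene"); a=robot.snapshot("top")
f=lambda s,b:cv2.resize(np.array(s["image"])[b[1]:b[3],b[0]:b[2],::-1],(400,400),interpolation=cv2.INTER_CUBIC)
cv2.imwrite("pics/c8.png",np.hstack([f(a,(230,105,280,155)),f(s,(240,155,320,235))]))
rep()
E
```

```text
t 16.2833 fix [-27.12 -19.54] z 0.05676925375182565 w 0.0558545902237579 Ffix [-18.879  15.954   9.906] Mfix [3.611 3.512 0.335] yaw 0.1988 tz_fix [-0.002  0.001 -1.   ]
t 16.3833 fix [-27.14 -19.54] z 0.05675214123156546 w 0.05584542320758966 Ffix [-18.705  16.884   9.819] Mfix [3.589 3.597 0.358] yaw 0.1988 tz_fix [-0.002  0.001 -1.   ]
```

View pics/c8.png

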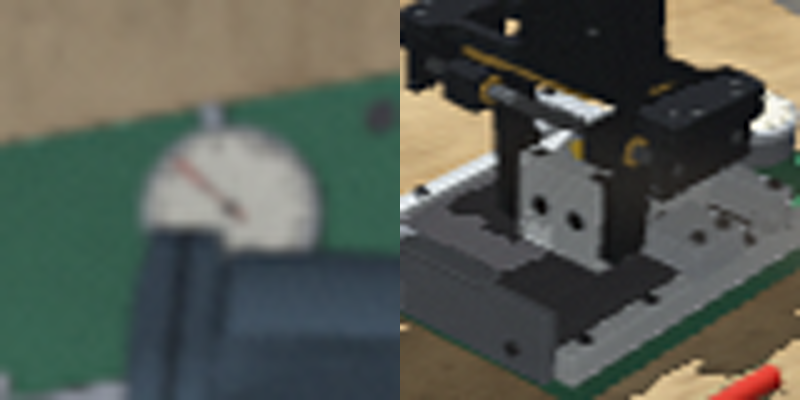

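The needle has swung on to the upper left, at (180,160) with its pivot at (240,215). That is about 150° from free and fits full plunger travel. The drawer is closed. One more pass with low friction will make sure both stops carry load.

>>> servo_tool --targets '[{"dx": 0.002,"dy": 0,"dz": -0.001,"rx": 0,"ry": 0,"rz": 0,"fingers": 0.05},{"dx": 0.003,"dy": 0,"dz": -0.0015,"rx": 0,"ry": 0.002,"rz": 0,"fingers": 0.05},{"dx": 0.003,"dy": -0.001,"dz": -0.0015,"rx": 0,"ry": 0.002,"rz": 0,"fingers": 0.05},{"dx": 0.003,"dy": -0.001,"dz": -0.0015,"rx": 0.001,"ry": 0.002,"rz": 0,"fingers": 0.05},{"dx": 0.003,"dy": -0.001,"dz": -0.0015,"rx": 0.001,"ry": 0.002,"rz": 0,"fingers": 0.05}]'

```text
t: 16.8
ee_pos: [0.6212, -0.0221, 0.0575]
ee_rot: [0.001, -0.1, 0.995, -0.0]
wrist_force: [-10.4, 15.1, -6.3]
gripper_width: 0.0555
finger_force: 30.0
```

```bash
python3 - <<'E'
from h import *
rep()
E
```

```text
t 16.8 fix [-27.19 -19.67] z 0.0575449880343559 w 0.05546070957042964 Ffix [-7.19  16.881 -6.296] Mfix [3.747 1.594 0.427] yaw 0.2003 tz_fix [ 0.002 -0.    -1.   ]
```

>>> servo_tool --targets '[{"dx": -0.001,"dy": 0,"dz": 0,"rx": 0,"ry": 0,"rz": 0,"fingers": 0.05},{"dx": -0.002,"dy": 0,"dz": 0,"rx": 0,"ry": -0.001,"rz": 0,"fingers": 0.05},{"dx": -0.003,"dy": 0,"dz": 0.0003,"rx": 0,"ry": -0.002,"rz": 0,"fingers": 0.05},{"dx": -0.003,"dy": 0,"dz": 0.0005,"rx": 0,"ry": -0.002,"rz": 0,"fingers": 0.05},{"dx": -0.003,"dy": 0,"dz": 0.0005,"rx": 0,"ry": -0.002,"rz": 0,"fingers": 0.05}]'

```text
t: 17.22
ee_pos: [0.6214, -0.0221, 0.0572]
ee_rot: [-0.001, -0.1, 0.995, 0.0]
wrist_force: [-19.4, 14.6, 5.0]
gripper_width: 0.0555
finger_force: 30.0
```

```bash
python3 - <<'E'
from h import *
rep()
E
```

```text
t 17.2167 fix [-27.04 -19.7 ] z 0.057172768518584646 w 0.05552398999515312 Ffix [-16.177  18.09    5.026] Mfix [3.633 3.319 0.568] yaw 0.2002 tz_fix [-0.002  0.    -1.   ]
```

>>> servo_tool --targets '[{"dx": 0,"dy": 0,"dz": 0.0004,"rx": 0,"ry": 0,"rz": 0.0005,"fingers": 0.05},{"dx": 0,"dy": 0,"dz": 0.0008,"rx": 0,"ry": -0.001,"rz": 0.001,"fingers": 0.05},{"dx": 0,"dy": 0,"dz": 0.001,"rx": 0,"ry": -0.001,"rz": 0.001,"fingers": 0.05},{"dx": 0,"dy": 0,"dz": 0.001,"rx": 0,"ry": -0.001,"rz": 0.001,"fingers": 0.05},{"dx": 0,"dy": 0,"dz": 0.001,"rx": 0,"ry": -0.001,"rz": 0.001,"fingers": 0.05}]'

```text
t: 17.63
ee_pos: [0.6214, -0.0221, 0.0568]
ee_rot: [-0.001, -0.1, 0.995, 0.0]
wrist_force: [-22.0, 14.0, 9.9]
gripper_width: 0.0559
finger_force: 30.0
```

```bash
python3 - <<'E'
from h import *
rep()
E
```

```text
t 17.6333 fix [-27.03 -19.69] z 0.05680303657306607 w 0.05588805289280521 Ffix [-18.826  18.081   9.878] Mfix [3.816 3.66  0.7  ] yaw 0.1997 tz_fix [-0.001  0.    -1.   ]
```

```bash
python3 - <<'E'
from h import *
print(robot.close_job())
E
```

```text
the job is handed in; nothing more can be done
None
```

I pushed the drawer home past its detent, then seated the block flat in the datum corner and handed the job in at 17.6 s, still gripping it and pushing about 19 N on the back stop and 18 N on the side stop; the robot kept clear of the gauge, caliper, pliers and pump cover, and the hand-in returned no verdict.

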